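# Fit the needle guard and snap the front cap onto an injector

## Task

Finish the injector that stands nose up in the aluminium fixture: slide the needle guard sleeve over its nose until it sits right down on the neck, then put the ribbed cap over it and press it straight down past the click until its rim is fully home on the housing's shoulder. Keep pressing firmly: finish while still holding the cap down, not letting go, since the tester's jaw is brought down on it next. Leave the other things on the bench where they are.

Things in the scene. Friction and masses are not known exactly. Their poses are not given: they have to be found in the camera images.
- guard: needle guard: loose white plastic tube, outer diameter 24 mm, bore 18.4 mm, 40 mm tall, 18 g, both ends alike, standing upright on the bench. Origin: centre of its lower end, z along the tube. It fits over the nose of the injector (16 mm) with 1.2 mm to spare all round
- cap: front cap: loose dark grey plastic cup with ribbed sides, outer diameter 44 mm, 60 mm tall, 35 g, standing mouth down on the bench. Origin: centre of its mouth (lower rim), z up to its closed top. Bore 37.6 mm, 56 mm deep; an inner lip 2.5 mm high at the mouth narrows it to 32.4 mm. It fits at any turn about its axis
- injector: injector, fixed nose up in the fixture: white housing of 44 mm diameter with a flat rigid shoulder on top, on which the cap's rim comes to rest. Origin: centre of the shoulder, 110 mm above the bench; z up. On the shoulder stands a neck, 30 mm in diameter and 12 mm high, its top edge chamfered by 1.8 mm; on the neck stands the nose
- shoulder (a point): centre of the housing's shoulder, 110 mm above the bench: the cap's origin is here when it is home
- beads (a point): on the injector's axis, 6 mm above the shoulder, at the height of three sprung snap beads, 120 degrees apart around the neck, that stand out to 36.4 mm diameter. The cap's lip meets them with its rim about 10 mm above the shoulder; the push rises to about 13 N; at about 7 mm they give way, the push suddenly falls to nothing (they may draw the cap down a little) and rises again only when the rim meets the shoulder
- neck_top (a point): centre of the neck's flat top, 122 mm above the bench: the guard's lower end rests here when it is home (its upper end is then 162 mm above the bench)
- nose_tip (a point): top centre of the nose, an upright shaft of 16 mm diameter and 35 mm length on the neck, 157 mm above the bench, its top 4 mm tapering to 11 mm diameter
- fixture: aluminium angle fixture, fixed to the bench: base 112 by 124 by 16 mm and, 50 mm from the injector's axis on the -x side, an upright plate 110 mm wide whose top is 100 mm above the bench; dowel pins and a clamp with a thumbscrew (knob to 73 mm along y) hold the injector, all below its shoulder. Origin: on the bench under the injector's axis
- spacer: bystander: short white plastic ring, 36 mm outer diameter, 12 mm high, lying flat. Origin: centre of its underside
- flange: bystander: orange finger flange, 84 mm long, 30 mm wide, 9 mm high, lying flat, its length along its y. Origin: centre of its underside
- vial: bystander: small glass vial, 24 mm diameter, 45 mm tall, standing. Origin: centre of its underside
- hex_key: bystander: hex key, legs 90 and 28 mm, 5 mm thick, lying flat. Origin: near the middle of the long leg, which lies along its x
- caliper: bystander: steel digital caliper, 205 mm long, lying flat, its length along its x. Origin: middle of its bar
- syringe: bystander: clear plastic syringe, 125 mm long, 24 mm high, lying, its length along its x. Origin: under its middle
- thumbscrew: bystander: knurled steel thumbscrew, 26 mm diameter, 40 mm tall, standing on its head. Origin: centre of its underside
Mind the look-alikes: they are no part of the job. There is more than one size of the fixture; the job needs the larger.

How it is judged:
On the way, in this order (a step that is already met when the one before it is completed fails the run):
1. the needle guard sits right down on the neck, over the nose, while the cap is still off (((horizontal distance between guard and neck_top below 0.003 m and z of guard in the frame of neck_top between -0.003 and 0.002 m and angle between guard's own z axis and vertical below 0.15 rad) or (horizontal distance between guard and neck_top below 0.003 m and z of guard in the frame of neck_top between 0.037 and 0.042 m and angle between guard's own z axis and vertical above 2.99 rad)) and distance between cap and shoulder above 0.06 m), for 0.2 s.
2. the cap is snapped on over the guard: past the click, its rim home on the shoulder, and pressed down (((horizontal distance between guard and neck_top below 0.003 m and z of guard in the frame of neck_top between -0.003 and 0.002 m and angle between guard's own z axis and vertical below 0.15 rad) or (horizontal distance between guard and neck_top below 0.003 m and z of guard in the frame of neck_top between 0.037 and 0.042 m and angle between guard's own z axis and vertical above 2.99 rad)) and horizontal distance between cap and shoulder below 0.003 m and z of cap in the frame of shoulder between -0.003 and 0.0015 m and angle between cap's own z axis and vertical below 0.06 rad and contact force between cap and injector above 5 N and contact force between any of the fingers, the arm and cap above 3 N), for 0.3 s.
At the end, for the whole second after the job is handed in: the guard is on the nose within 3 mm of its axis and within 2 mm of the neck's top; the cap over it is straight (within 0.06 rad), centred within 3 mm and its rim within 1.5 mm of the shoulder, past the snap beads; and the robot is still pressing the cap onto the injector with more than 5 N (all of step 2); the arm keeps its last pose, push and grip.
It fails at once if another thing on the bench was pushed about or knocked over (moved more than 30 mm) (distance of any of spacer, flange, vial, hex_key, caliper, syringe, thumbscrew from where it was at the start of the episode above 0.03 m).
It also fails if it takes over 72 s, if anything falls off the work surface, if the arm or the gripper's body presses on something with over 40 N, if the wrist force passes 120 N, or if a joint passes its speed limit or range.

## Robot

A 6-joint arm with a two-finger parallel gripper is mounted at the origin on the work surface. World frame = base frame: x ahead of the robot, y to its left, z up, the work surface at z = 0. Lengths are in m, angles in rad, forces in N, time in s.
With the tool pointing down it reaches from about 0.375 to 0.9 m from the base axis. Payload 3.1 kg.
Tool frame: the origin (TCP) lies between the finger pads; the fingertips stand 25 mm ahead of it and the grasp point (between the pads) lies 6 mm ahead of it; z points along the fingers, y is the line along which they close (so a half turn about z gives the same grasp; the last joint's range is limited). The gripper opens to 87 mm and grips with 3 to 60 N. Pads are 19 mm wide; open, the fingers measure 117 mm over their backs; the gripper's body (75 mm by 190 mm) begins 51 mm behind the grasp point.
Start: joints at [0.995, 0.527, 1.433, -0, 1.181, -0.178], TCP at [0.242, 0.576, 0.248] pointing down, gripper open.
Joint ranges: [-3.08, 3.08], [-0.75, 2.2], [0.22, 2.44], [-1.43, 4.57], [0, 2.65], [-2.85, 2.85]. Speed limits (rad/s): [2.79, 2.79, 3.14, 3.14, 3.14, 3.14].

## Interface

Orientations are given as a unit quaternion [x, y, z, w].
In Python, from station import r gives the robot as it stands.
- The arm moves only by the tool arm_command, never from a script. Its argument "series" is one flat list of numbers, 7 for each row, row after row: the closure, from -1 (fully open) to 1 (shut), then the shift along the tool's x, y, z in m, then the turn, a rotation vector about the tool's x, y, z in degrees. In form: [fingers, dx, dy, dz, ax, ay, az, fingers, dx, dy, dz, ax, ay, az, ...]. A call has 1 to 5 rows; each row shifts and turns the commanded pose from where the row before left it, along the tool's axes as they then stand; what a row does not reach is not made up. A row lasts 1/12 s, in which the tool goes at most 41.7 mm and 7.16 degrees, less where a joint would pass 70% of its speed; a pose out of reach is approached as far as the arm can. A call is refused whole if a number of a shift passes 0.0417 or a number of a turn 7.16, either way. A call with a gripper value outside its range is refused whole. The fingers move at their own pace and stop on an object; "newtons" is the grip in N (left out, the last holds). Time passes only in rows, so rows that do not move let the fingers close. It gives the time, the measured TCP pose, the force, the opening and the grip force at its end, in the units of the state.
- r.state(): the state, without advancing time (a new reading comes with each control period).
- r.camera(name): name is "scene" or "top"; returns a dict with "img" (400x640x3 uint8, red, green, blue), "K" (3x3 intrinsics, pixels), "origin" and "orientation" of the camera in the world. Camera axes: x right, y down, z forward; pixel columns grow to the right and rows downward; lengths in m; the calibration is good to about 2 mm. A picture is of the moment at which its call begins. There is no depth.
- r.hand_in(): hands the job in; it is judged then, once.
The state is a dict: "time_s": time; "joint_positions": joint angles; "dq": joint speeds; "tau": joint torques, N m; "ee_pos": TCP position; "tcp_rot": TCP orientation; "ft_force": force on the tool from outside, world axes, zero at the start; "ft_torque": the same for the moment, N m; "gripper_width": finger opening in m; "grip_force": force on a finger pad.
Only numpy, scipy, OpenCV 4.12 (cv2) and the standard library are available. Lean on these libraries where they do the work, as an engineer would, in place of code of your own. Each camera call takes 0.05 s, during which the arm holds its last target. There are 200 camera calls.

## Working session

There is one attempt and no reset: what is moved stays moved. The work goes in short steps, Python scripts to look and compute and a tool call to move; the robot and the scene stay as the last step left them, time stands still between calls to the robot, and variables do not carry over. Pictures are saved under pics/ and viewed, at most 10 in all, crops included, and the job is handed in when it is done.

Besides the shell and the picture viewer there is one more tool, called after "Call:" as name(argument=value, ...), one argument or row to a line, values as JSON. arm_command: Moves the arm, as the interface text tells. Its arguments: {"type":"object","properties":{"series":{"type":"array","items":{"type":"number"}},"newtons":{"type":"number"}},"required":["series"]}

```bash
ls; mkdir -p pics; python3 - <<'E'
from station import r
import cv2
for n in ("scene","top"):
    c=r.camera(n); cv2.imwrite(f"pics/{n}0.png",c["img"][:,:,::-1]); print(n,c["K"],c["origin"],c["orientation"])
s=r.state(); print(s)
E
```

```text
pics
scene [[393.51523209   0.         317.37601713]
 [  0.         393.51523209 198.31151975]
 [  0.           0.           1.        ]] [0.89301317 0.3330252  0.9004922 ] [ 0.32744276  0.9078866  -0.24434169 -0.09391644]
top [[418.87848093   0.         320.68444888]
 [  0.         418.87848093 195.68335595]
 [  0.           0.           1.        ]] [ 0.3816537  -0.03328577  1.20836012] [ 0.71008173 -0.69765628  0.0685763  -0.06600714]
{'time_s': 0.1, 'joint_positions': array([ 9.94499386e-01,  5.28315425e-01,  1.43377497e+00, -3.63502247e-05,
        1.18136947e+00, -1.78529638e-01]), 'dq': array([ 0.00034268, -0.00232026, -0.0023593 , -0.00085411, -0.00095489,
        0.00071775]), 'tau': array([ 1.12860901e-04, -4.40984631e+01, -1.77150249e+01,  6.35220297e-02,
        5.34341822e-02, -5.01398586e-05]), 'ee_pos': array([0.24176517, 0.57569144, 0.24670467]), 'tcp_rot': array([ 1.97568245e-01,  9.80288690e-01, -8.74094038e-04, -3.28424939e-04]), 'ft_force': array([-0.13533971,  0.49313295, -0.04273563]), 'ft_torque': array([0.00369202, 0.03849874, 0.02229084]), 'grip_force': 0.0, 'gripper_width': 0.08665741128632923}
```

View pics/scene0.png

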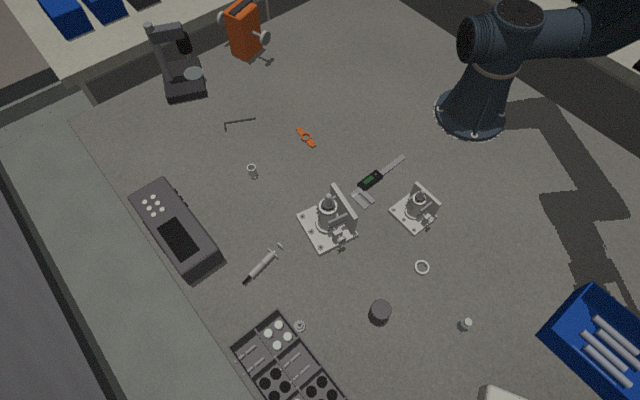

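View pics/top0.png

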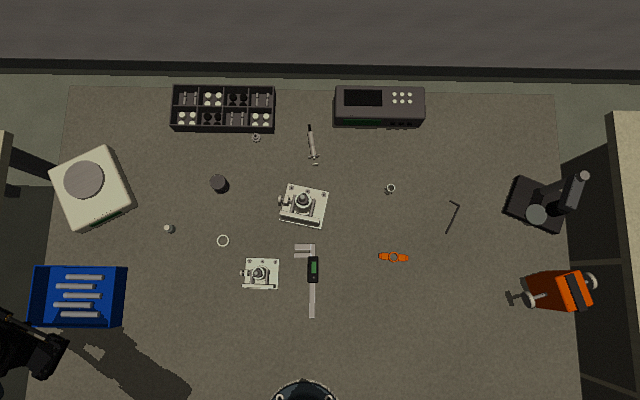

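The scene view shows the large fixture at (330,220), the cap at (381,311), and two upright white cylinders at (252,171) and (467,324). In the top view these are at (303,203), (219,183), (391,188) and (169,229). I'll zoom in to tell the guard from the vial.

```bash
python3 - <<'E'
import cv2,numpy as np
s=cv2.imread("pics/scene0.png");t=cv2.imread("pics/top0.png")
def c(i,u,v,h=20,z=260): return cv2.resize(i[v-h:v+h,u-h:u+h],(z,z),interpolation=cv2.INTER_NEAREST)
cv2.imwrite("pics/m.png",np.vstack([np.hstack([c(s,252,171),c(s,467,324),c(s,329,208)]),np.hstack([c(t,391,188),c(t,169,229),c(t,303,203)])]))
E
```

```text
(no output)
```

View pics/m.png

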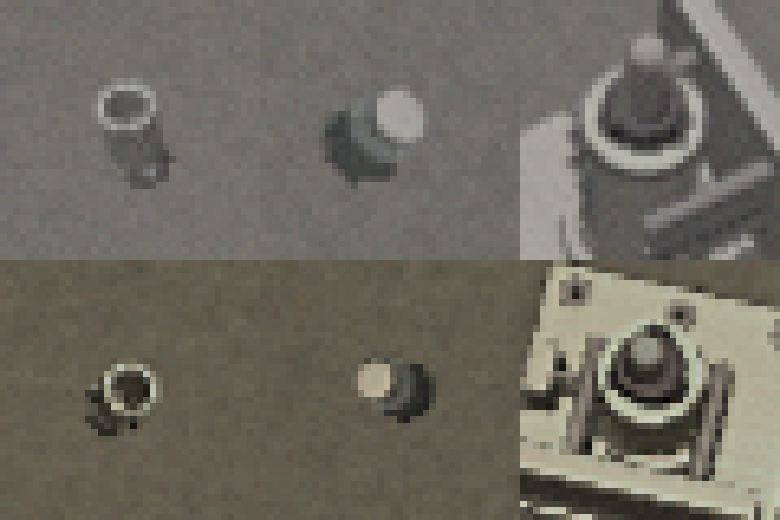

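The guard is the hollow ring: its top is at scene (252,167), top view (391,187). The one with the solid top is the vial. The shoulder ring of the injector is at scene (329,205), top view (303,203). Next I'll measure these and the cap.

```bash
cat > h.py <<'E'
import cv2,numpy as np
from scipy.spatial.transform import Rotation as R
def ell(img,u,v,h,thr,inv=False,k=8):
    c=cv2.resize(cv2.cvtColor(img,cv2.COLOR_RGB2GRAY)[v-h:v+h,u-h:u+h],None,fx=k,fy=k,interpolation=cv2.INTER_CUBIC)
    m=((c<thr) if inv else (c>thr)).astype(np.uint8)
    n,l,st,ce=cv2.connectedComponentsWithStats(m)
    # component with largest area not touching border
    ok=[i for i in range(1,n) if st[i,0]>0 and st[i,1]>0 and st[i,0]+st[i,2]<c.shape[1] and st[i,1]+st[i,3]<c.shape[0]]
    i=max(ok,key=lambda i:st[i,4])
    cn=max(cv2.findContours((l==i).astype(np.uint8),cv2.RETR_EXTERNAL,cv2.CHAIN_APPROX_NONE)[0],key=len)
    e=cv2.fitEllipse(cv2.convexHull(cn))
    return (np.array(e[0])+.5)/k-.5+[u-h,v-h], np.array(e[1])/k
def ray(c,p):
    d=np.linalg.inv(c["K"])@[p[0],p[1],1]; return np.array(c["origin"]),R.from_quat(c["orientation"]).apply(d)
def plane(c,p,z):
    o,d=ray(c,p); return o+d*(z-o[2])/d[2]
def tri(a,b):
    (o1,d1),(o2,d2)=a,b; t=np.linalg.lstsq(np.c_[d1,-d2],o2-o1,rcond=None)[0]
    p,q=o1+d1*t[0],o2+d2*t[1]; return (p+q)/2,np.linalg.norm(p-q)
E
python3 - <<'E'
from station import r
from h import *
C={n:r.camera(n) for n in("scene","top")}
for name,z,S,T in [("guard",.04,(252,169,14,150),(391,187,14,150)),("shoulder",.11,(329,205,16,150),(303,202,12,170))]:
    rs=[]
    for n,a in(("scene",S),("top",T)):
        p,ax=ell(C[n]["img"],*a); rs.append(ray(C[n],p)); print(name,n,p.round(1),ax.round(1),plane(C[n],p,z).round(4))
    print(tri(*rs))
t=C["top"]["img"]; s=C["scene"]["img"]
f=lambda i,u,v,h,w:cv2.resize(i[v-h:v+h,u-w:u+w,::-1],None,fx=8,fy=8,interpolation=cv2.INTER_NEAREST)
cv2.imwrite("pics/cap.png",np.clip(2*np.hstack([f(s,381,311,20,20),f(t,219,183,20,20)]).astype(int),0,255))
E
```

```text
guard scene [252.1 164.4] [2.  5.7] [ 0.6306 -0.239   0.04  ]
guard top [394.2 187.5] [1.  3.2] [ 0.6348 -0.2449  0.04  ]
(array([ 0.63241717, -0.24236405,  0.03951251]), np.float64(0.0069449465243964364))
shoulder scene [327.5 205.5] [16.1 18.5] [0.5846 0.0125 0.11  ]
shoulder top [294.5 211.6] [1.6 2.1] [0.5495 0.0332 0.11  ]
(array([0.56505899, 0.01979062, 0.09092726]), np.float64(0.038472725340004975))[ WARN:0@1.301] global loadsave.cpp:1063 imwrite_ Unsupported depth image for selected encoder is fallbacked to CV_8U.
```

View pics/cap.png

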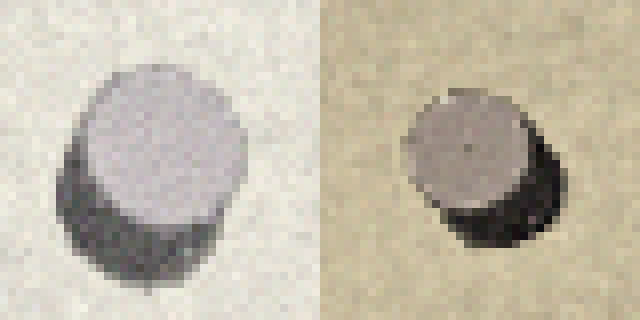

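The cap's top disc centres on scene (381.1,308.8), top view (216.8,181.0). I'll re-measure the guard and injector with adjusted thresholds, using my readings from the crops as a cross-check.

```bash
python3 - <<'E'
from station import r
from h import *
C={n:r.camera(n) for n in("scene","top")}
def both(name,z,ps,pt):
    print(name,plane(C["scene"],ps,z).round(4),plane(C["top"],pt,z).round(4),[np.round(x,4) for x in tri(ray(C["scene"],ps),ray(C["top"],pt))])
both("guard eye",.04,(251,166.8),(390.5,187.2))
both("shoulder eye",.11,(327.4,205.5),(302.7,200.2))
both("tip eye",.157,(328,195.2),(302.0,196.))
both("cap eye",.06,(381.1,308.75),(216.8,181.))
for thr in (115,120,125,130,135,140):
  for n,a in(("scene",(251,167,10)),("top",(391,187,10))):
    try: p,ax=ell(C[n]["img"],*a,thr); print(thr,n,p.round(2),ax.round(1),plane(C[n],p,.04).round(4))
    except Exception as e: print(thr,n,e)
E
```

```text
guard eye [ 0.6373 -0.2344  0.04  ] [ 0.6354 -0.2344  0.04  ] [array([ 0.6363, -0.2353,  0.0379]), np.float64(0.0012)]
shoulder eye [0.5847 0.0124 0.11  ] [0.5805 0.0122 0.11  ] [array([0.5821, 0.0115, 0.1053]), np.float64(0.0025)]
tip eye [0.5851 0.0125 0.157 ] [0.5829 0.0124 0.157 ] [array([0.5837, 0.012 , 0.1545]), np.float64(0.0012)]
cap eye [0.6409 0.2564 0.06  ] [0.6399 0.2568 0.06  ] [array([0.6404, 0.2566, 0.0591]), np.float64(0.0008)]
115 scene [250.5  166.49] [ 8.7 11.1] [ 0.6377 -0.2361  0.04  ]
115 top [390.63 187.23] [8.4 9.1] [ 0.6353 -0.2348  0.04  ]
120 scene [250.7  166.62] [ 8.4 10.4] [ 0.6376 -0.2354  0.04  ]
120 top [390.62 187.19] [8.3 9. ] [ 0.6354 -0.2348  0.04  ]
125 scene [250.78 166.71] [ 8.1 10. ] [ 0.6376 -0.235   0.04  ]
125 top [390.6  187.21] [8.2 8.8] [ 0.6354 -0.2347  0.04  ]
130 scene [250.79 166.76] [7.8 9.8] [ 0.6376 -0.2348  0.04  ]
130 top [390.59 187.2 ] [8.1 8.7] [ 0.6354 -0.2347  0.04  ]
135 scene [250.79 166.8 ] [7.7 9.6] [ 0.6377 -0.2347  0.04  ]
135 top [390.58 187.16] [7.9 8.6] [ 0.6355 -0.2347  0.04  ]
140 scene [252.36 165.36] [4.2 7.1] [ 0.6318 -0.2359  0.04  ]
140 top [392.65 186.28] [3.5 6.3] [ 0.6382 -0.2406  0.04  ]
```

Call:
arm_command(
  series=[-1,-0.0308,-0.027,0,0,0,0,-1,-0.0308,-0.027,0,0,0,0,-1,-0.0308,-0.027,0,0,0,0,-1,-0.0308,-0.027,0,0,0,0,-1,-0.0308,-0.027,0,0,0,0],
  newtons=20,
)

```text
time_s: 0.72
ee_pos: [0.3321, 0.3905, 0.2476]
tcp_rot: [0.197, 0.98, 0.0, 0.0]
ft_force: [1.0, -0.4, 0.3]
gripper_width: 0.0874
grip_force: 0.0
```

```bash
cat > d.py <<'E'
import sys
from station import r
from h import *
s=r.state(); q=R.from_quat(s["tcp_rot"]); g=np.array(eval(sys.argv[1]))
print("t",s["time_s"],"pos",s["ee_pos"].round(4),"w",round(s["gripper_width"],4),"grip",s["grip_force"],"F",s["ft_force"].round(2))
print("tool delta",q.inv().apply(g-s["ee_pos"]).round(4),"axes",q.as_matrix().round(4).tolist(),"j",s["joint_positions"].round(2))
E
python3 d.py "[.6365,-.2347,.12]"
```

```text
t 0.7167 pos [0.3321 0.3905 0.2476] w 0.0874 grip 0.0 F [ 0.97 -0.37  0.3 ]
tool delta [-0.5224 -0.459   0.1277] axes [[-0.9223, 0.3865, 0.0004], [0.3865, 0.9223, 0.0001], [-0.0003, 0.0002, -1.0]] j [ 0.65  0.38  1.71 -0.    1.05 -0.53]
```

Call:
arm_command(
  series=[-1,-0.0308,-0.027,0,0,0,0,-1,-0.0308,-0.027,0,0,0,0,-1,-0.0308,-0.027,0,0,0,0,-1,-0.0308,-0.027,0,0,0,0,-1,-0.0308,-0.027,0,0,0,0],
)

```text
time_s: 1.13
ee_pos: [0.422, 0.2062, 0.2478]
tcp_rot: [0.197, 0.98, 0.0, 0.0]
ft_force: [-0.1, 0.4, 0.3]
gripper_width: 0.0869
grip_force: 0.0
```

Call:
arm_command(
  series=[-1,-0.0308,-0.027,0,0,0,0,-1,-0.0308,-0.027,0,0,0,0,-1,-0.0308,-0.027,0,0,0,0,-1,-0.0308,-0.027,0,0,0,0,-1,-0.0308,-0.027,0,0,0,0],
)

```text
time_s: 1.55
ee_pos: [0.5117, 0.0218, 0.2478]
tcp_rot: [0.198, 0.98, 0.0, 0.0]
ft_force: [1.0, -0.3, -0.1]
gripper_width: 0.0874
grip_force: 0.0
```

Call:
arm_command(
  series=[-1,-0.0308,-0.027,0,0,0,0,-1,-0.0308,-0.027,0,0,0,0,-1,-0.0308,-0.027,0,0,0,0,-1,-0.0308,-0.027,0,0,0,0,-1,-0.0308,-0.027,0,0,0,0],
)

```text
time_s: 1.97
ee_pos: [0.6013, -0.1623, 0.2475]
tcp_rot: [0.198, 0.98, 0.0, -0.0]
ft_force: [1.3, 1.1, 0.7]
gripper_width: 0.0871
grip_force: 0.0
```

```bash
python3 d.py "[.6365,-.2347,.032]"
```

```text
t 1.9667 pos [ 0.6013 -0.1623  0.2475] w 0.0871 grip 0.0 F [1.29 1.09 0.69]
tool delta [-0.0606 -0.0531  0.2155] axes [[-0.9217, 0.3879, 0.0], [0.3879, 0.9217, 0.0002], [0.0, 0.0002, -1.0]] j [-0.44  0.52  1.44  0.    1.18 -1.62]
```

Call:
arm_command(
  series=[-1,-0.0202,-0.0177,0.01,0,0,0,-1,-0.0202,-0.0177,0.025,0,0,0,-1,-0.0202,-0.0177,0.03,0,0,0,-1,0,0,0.035,0,0,0,-1,0,0,0.03,0,0,0],
)

```text
time_s: 2.38
ee_pos: [0.6364, -0.2348, 0.1156]
tcp_rot: [0.199, 0.98, -0.0, 0.0]
ft_force: [-0.0, 0.5, -1.6]
gripper_width: 0.0872
grip_force: 0.0
```

Call:
arm_command(
  series=[-1,0,0,0.03,0,0,0,-1,0,0,0.025,0,0,0,-1,0,0,0.02,0,0,0,-1,0,0,0.01,0,0,0,-1,0,0,0,0,0,0],
)

```text
time_s: 2.8
ee_pos: [0.6344, -0.2318, 0.0297]
tcp_rot: [0.198, 0.98, 0.001, -0.003]
ft_force: [-0.7, 0.5, 0.0]
gripper_width: 0.0873
grip_force: 0.0
```

```bash
python3 d.py "[.6365,-.2347,.032]"
```

```text
t 2.8 pos [ 0.6344 -0.2318  0.0297] w 0.0873 grip 0.0 F [-0.68  0.49  0.01]
tool delta [-0.0031 -0.0018 -0.0024] axes [[-0.9219, 0.3875, -0.0048], [0.3875, 0.9219, 0.0027], [0.0055, 0.0006, -1.0]] j [-0.52  0.87  1.42  0.    0.86 -1.69]
```

Call:
arm_command(
  series=[-1,-0.003,-0.0018,-0.0024,0,0,0,-1,0,0,0,0,0,0],
)

```text
time_s: 2.97
ee_pos: [0.6401, -0.2369, 0.0371]
tcp_rot: [0.198, 0.98, -0.001, 0.002]
ft_force: [1.2, -0.8, -0.1]
gripper_width: 0.0869
grip_force: 0.0
```

```bash
python3 d.py "[.6365,-.2347,.032]"
```

```text
t 2.9667 pos [ 0.6401 -0.2369  0.0371] w 0.0869 grip 0.0 F [ 1.23 -0.84 -0.1 ]
tool delta [0.0042 0.0006 0.0051] axes [[-0.9219, 0.3873, 0.0041], [0.3873, 0.9219, -0.0025], [-0.0048, -0.0007, -1.0]] j [-0.52  0.86  1.41 -0.    0.87 -1.69]
```

Call:
arm_command(
  series=[-1,0,0,0,0,0,0,-1,0,0,0,0,0,0,-1,0,0,0,0,0,0,-1,0,0,0,0,0,0,-1,0,0,0,0,0,0],
)

```text
time_s: 3.38
ee_pos: [0.6382, -0.2356, 0.0354]
tcp_rot: [0.198, 0.98, -0.0, 0.0]
ft_force: [-0.6, -0.7, -0.2]
gripper_width: 0.0868
grip_force: 0.0
```

```bash
python3 d.py "[.6365,-.2347,.032]"
```

```text
t 3.3833 pos [ 0.6382 -0.2356  0.0354] w 0.0868 grip 0.0 F [-0.58 -0.68 -0.17]
tool delta [0.0019 0.0001 0.0034] axes [[-0.9219, 0.3873, 0.0005], [0.3873, 0.9219, -0.0003], [-0.0006, -0.0001, -1.0]] j [-0.52  0.86  1.41 -0.    0.87 -1.69]
```

Call:
arm_command(
  series=[-1,0.0015,0,0.0035,0,0,0,-1,0,0,0,0,0,0,-1,0,0,0,0,0,0,-1,0,0,0,0,0,0,-1,0,0,0,0,0,0],
)

```text
time_s: 3.8
ee_pos: [0.6368, -0.235, 0.0314]
tcp_rot: [0.198, 0.98, 0.0, -0.0]
ft_force: [0.0, 0.8, 0.7]
gripper_width: 0.0871
grip_force: 0.0
```

Call:
arm_command(
  series=[1,0,0,0,0,0,0,1,0,0,0,0,0,0,1,0,0,0,0,0,0,1,0,0,0,0,0,0,1,0,0,0,0,0,0],
  newtons=15,
)

```text
time_s: 4.22
ee_pos: [0.6368, -0.235, 0.0315]
tcp_rot: [0.198, 0.98, -0.0, 0.0]
ft_force: [0.5, -0.1, -0.3]
gripper_width: 0.0619
grip_force: 0.0
```

Call:
arm_command(
  series=[1,0,0,0,0,0,0,1,0,0,0,0,0,0,1,0,0,0,0,0,0,1,0,0,0,0,0,0,1,0,0,0,0,0,0],
)

```text
time_s: 4.63
ee_pos: [0.6368, -0.2349, 0.0314]
tcp_rot: [0.198, 0.98, 0.0, -0.0]
ft_force: [0.4, -0.1, -0.1]
gripper_width: 0.0279
grip_force: 0.0
```

```bash
python3 d.py "[.5838,.0124,.21]"
```

```text
t 4.6333 pos [ 0.6368 -0.2349  0.0314] w 0.0279 grip 0.0 F [ 0.44 -0.12 -0.11]
tool delta [ 0.1446  0.2075 -0.1786] axes [[-0.9219, 0.3874, -0.0], [0.3874, 0.9219, 0.0], [0.0, 0.0, -1.0]] j [-0.52  0.87  1.42 -0.    0.86 -1.69]
```

Call:
arm_command(
  series=[1,0,0,0,0,0,0,1,0,0,0,0,0,0,1,0,0,0,0,0,0,1,0,0,0,0,0,0],
)

```text
time_s: 4.97
ee_pos: [0.6368, -0.235, 0.0315]
tcp_rot: [0.198, 0.98, -0.0, -0.0]
ft_force: [-0.1, -0.3, 0.4]
gripper_width: 0.0235
grip_force: 15.0
```

Call:
arm_command(
  series=[1,0,0,-0.01,0,0,0,1,0,0,-0.025,0,0,0,1,0,0,-0.035,0,0,0,1,0,0,-0.035,0,0,0,1,0,0,-0.035,0,0,0],
)

```text
time_s: 5.38
ee_pos: [0.6364, -0.2348, 0.1733]
tcp_rot: [0.198, 0.98, 0.0, -0.0]
ft_force: [0.7, -1.4, 0.0]
gripper_width: 0.0231
grip_force: 15.0
```

Call:
arm_command(
  series=[1,0.01,0.014,-0.025,0,0,0,1,0.02,0.029,-0.013,0,0,0,1,0.022,0.032,0,0,0,0,1,0.022,0.032,0,0,0,0,1,0.022,0.032,0,0,0,0],
)

```text
time_s: 5.8
ee_pos: [0.6016, -0.0684, 0.2109]
tcp_rot: [0.198, 0.98, -0.0, 0.001]
ft_force: [-0.0, 1.2, -0.3]
gripper_width: 0.0236
grip_force: 15.0
```

```bash
python3 d.py "[.5838,.0124,.21]"
```

```text
t 5.8 pos [ 0.6016 -0.0684  0.2109] w 0.0236 grip 14.998460995266214 F [-0.01  1.22 -0.32]
tool delta [0.0478 0.0675 0.0009] axes [[-0.9215, 0.3883, 0.0019], [0.3883, 0.9215, -0.0004], [-0.0019, 0.0004, -1.0]] j [-0.3   0.54  1.52  0.    1.07 -1.47]
```

Call:
arm_command(
  series=[1,0.02,0.0285,0,0,0,0,1,0.0145,0.02,0,0,0,0,1,0.009,0.013,0,0,0,0,1,0.0045,0.006,0,0,0,0,1,0,0,0,0,0,0],
)

```text
time_s: 6.22
ee_pos: [0.5835, 0.0128, 0.2101]
tcp_rot: [0.196, 0.981, 0.0, 0.0]
ft_force: [-0.1, -0.2, 0.0]
gripper_width: 0.0238
grip_force: 15.0
```

Call:
arm_command(
  series=[1,0,0,0,0,0,0,1,0,0,0,0,0,0,1,0,0,0,0,0,0,1,0,0,0,0,0,0,1,0,0,0,0,0,0],
)

```text
time_s: 6.63
ee_pos: [0.5842, 0.0102, 0.2093]
tcp_rot: [0.198, 0.98, -0.0, -0.0]
ft_force: [-0.4, -0.5, -0.4]
gripper_width: 0.0234
grip_force: 15.0
```

```bash
python3 d.py "[.5838,.0124,.21]"; python3 - <<'E'
from station import r
from h import *
C={n:r.camera(n) for n in("scene","top")}
f=lambda i,u,v,h,w:cv2.resize(i[v-h:v+h,u-w:u+w,::-1],None,fx=7,fy=7,interpolation=cv2.INTER_CUBIC)
cv2.imwrite("pics/near.png",np.hstack([f(C["scene"]["img"],327,195,40,28),f(C["top"]["img"],303,200,40,28)]))
E
```

```text
t 6.6333 pos [0.5842 0.0102 0.2093] w 0.0234 grip 15.000017291167751 F [-0.39 -0.48 -0.39]
tool delta [ 0.0012  0.0018 -0.0007] axes [[-0.9213, 0.3887, -0.0001], [0.3887, 0.9213, -0.0001], [0.0, -0.0001, -1.0]] j [-0.17  0.52  1.58 -0.    1.05 -1.35]
```

View pics/near.png

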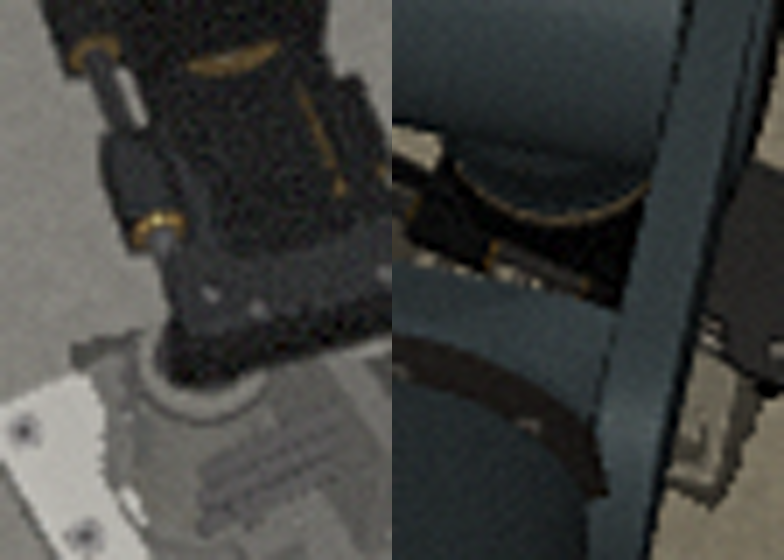

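The arm hides the guard in both views, so from here I'll go by force: first correct the lateral position, then lower it onto the nose in stages.

Call:
arm_command(
  series=[1,0.0012,0.0018,0.004,0,0,0,1,0,0,0.005,0,0,0,1,0,0,0.005,0,0,0,1,0,0,0,0,0,0,1,0,0,0,0,0,0],
)

```text
time_s: 7.15
ee_pos: [0.5832, 0.0135, 0.1947]
tcp_rot: [0.198, 0.98, -0.0, -0.001]
ft_force: [-0.7, 0.7, -0.3]
gripper_width: 0.0237
grip_force: 15.0
```

Call:
arm_command(
  series=[1,0,0,0.003,0,0,0,1,0,0,0.003,0,0,0,1,0,0,0.002,0,0,0,1,0,0,0,0,0,0,1,0,0,0,0,0,0],
)

```text
time_s: 7.57
ee_pos: [0.5835, 0.0134, 0.1873]
tcp_rot: [0.198, 0.98, -0.0, -0.0]
ft_force: [1.1, 0.6, 0.2]
gripper_width: 0.0235
grip_force: 15.0
```

```bash
python3 d.py "[.5837,.0124,.1534]"
```

```text
t 7.5667 pos [0.5835 0.0134 0.1873] w 0.0235 grip 14.999998229322955 F [1.07 0.59 0.2 ]
tool delta [-0.0005 -0.0008  0.0339] axes [[-0.9219, 0.3874, -0.0003], [0.3874, 0.9219, 0.0001], [0.0003, -0.0001, -1.0]] j [-0.17  0.55  1.6   0.    1.   -1.34]
```

Nearly at tip height. I'll trim 1 mm sideways and continue down in small steps.

Call:
arm_command(
  series=[1,-0.0005,-0.0008,0.001,0,0,0,1,0,0,0.001,0,0,0,1,0,0,0.001,0,0,0,1,0,0,0,0,0,0,1,0,0,0,0,0,0],
)

```text
time_s: 7.98
ee_pos: [0.5837, 0.0124, 0.1844]
tcp_rot: [0.198, 0.98, 0.0, -0.0]
ft_force: [0.0, -0.2, -0.0]
gripper_width: 0.0236
grip_force: 15.0
```

Call:
arm_command(
  series=[1,0,0,0.001,0,0,0,1,0,0,0.001,0,0,0,1,0,0,0.001,0,0,0,1,0,0,0,0,0,0,1,0,0,0,0,0,0],
)

```text
time_s: 8.4
ee_pos: [0.5837, 0.0125, 0.1813]
tcp_rot: [0.198, 0.98, 0.0, -0.0]
ft_force: [0.1, -0.6, -0.8]
gripper_width: 0.0238
grip_force: 15.0
```

```bash
python3 d.py "[.5837,.0124,.1534]"
```

```text
t 8.4 pos [0.5837 0.0125 0.1813] w 0.0238 grip 15.000060828169808 F [ 0.13 -0.58 -0.76]
tool delta [-0.     -0.      0.0279] axes [[-0.9219, 0.3874, -0.0002], [0.3874, 0.9219, 0.0001], [0.0003, -0.0, -1.0]] j [-0.17  0.56  1.6   0.    0.98 -1.34]
```

Call:
arm_command(
  series=[1,0,0,0.002,0,0,0,1,0,0,0.002,0,0,0,1,0,0,0.002,0,0,0,1,0,0,0.002,0,0,0,1,0,0,0,0,0,0],
)

```text
time_s: 8.82
ee_pos: [0.5834, 0.0125, 0.1729]
tcp_rot: [0.198, 0.98, -0.0, -0.001]
ft_force: [-0.0, -0.2, -0.3]
gripper_width: 0.0239
grip_force: 15.0
```

Call:
arm_command(
  series=[1,0,0,0.002,0,0,0,1,0,0,0.002,0,0,0,1,0,0,0.002,0,0,0,1,0,0,0.002,0,0,0,1,0,0,0,0,0,0],
)

```text
time_s: 9.23
ee_pos: [0.5834, 0.0125, 0.165]
tcp_rot: [0.198, 0.98, -0.0, -0.0]
ft_force: [-0.5, 1.2, -0.0]
gripper_width: 0.0236
grip_force: 15.0
```

Call:
arm_command(
  series=[1,0,0,0.002,0,0,0,1,0,0,0.002,0,0,0,1,0,0,0.002,0,0,0,1,0,0,0.002,0,0,0,1,0,0,0.001,0,0,0],
)

```text
time_s: 9.65
ee_pos: [0.5836, 0.0124, 0.1561]
tcp_rot: [0.198, 0.98, -0.0, -0.0]
ft_force: [-1.0, -0.9, -0.3]
gripper_width: 0.0235
grip_force: 15.0
```

```bash
python3 d.py "[.5837,.0124,.1534]"
```

```text
t 9.65 pos [0.5836 0.0124 0.1561] w 0.0235 grip 14.999934918014333 F [-0.98 -0.95 -0.29]
tool delta [-0.0001  0.      0.0027] axes [[-0.9219, 0.3874, -0.0005], [0.3874, 0.9219, 0.0001], [0.0005, -0.0001, -1.0]] j [-0.17  0.59  1.62 -0.    0.93 -1.34]
```

Call:
arm_command(
  series=[1,0,0,0.001,0,0,0,1,0,0,0.001,0,0,0,1,0,0,0.001,0,0,0,1,0,0,0,0,0,0,1,0,0,0,0,0,0],
)

```text
time_s: 10.07
ee_pos: [0.5838, 0.0124, 0.1535]
tcp_rot: [0.198, 0.98, 0.0, 0.0]
ft_force: [-0.7, 0.1, 0.8]
gripper_width: 0.0233
grip_force: 15.0
```

```bash
python3 d.py "[.5837,.0124,.1534]"
```

```text
t 10.0667 pos [0.5838 0.0124 0.1535] w 0.0233 grip 15.000014483230188 F [-0.69  0.12  0.81]
tool delta [ 0.0001 -0.0001  0.0001] axes [[-0.9219, 0.3874, 0.0], [0.3874, 0.9219, 0.0], [-0.0, 0.0, -1.0]] j [-0.17  0.6   1.62  0.    0.92 -1.34]
```

Call:
arm_command(
  series=[1,0,0,0.001,0,0,0,1,0,0,0.0005,0,0,0,1,0,0,0,0,0,0],
)

```text
time_s: 10.32
ee_pos: [0.5839, 0.0124, 0.1533]
tcp_rot: [0.198, 0.98, -0.0, 0.0]
ft_force: [-2.0, -0.2, 8.2]
gripper_width: 0.0234
grip_force: 15.0
```

```bash
python3 d.py "[.5837,.0124,.1534]"
```

```text
t 10.3167 pos [0.5839 0.0124 0.1533] w 0.0234 grip 15.000709954183549 F [-2.01 -0.17  8.24]
tool delta [ 0.0002 -0.0001 -0.0001] axes [[-0.922, 0.3872, 0.0006], [0.3872, 0.922, -0.0002], [-0.0007, 0.0, -1.0]] j [-0.17  0.6   1.62 -0.    0.92 -1.34]
```

The guard is seated: contact at exactly the expected height, with 8 N. Releasing it.

Call:
arm_command(
  series=[-1,0,0,-0.001,0,0,0,-1,0,0,0,0,0,0,-1,0,0,0,0,0,0,-1,0,0,0,0,0,0,-1,0,0,0,0,0,0],
)

```text
time_s: 10.73
ee_pos: [0.5836, 0.0124, 0.1527]
tcp_rot: [0.198, 0.98, -0.0, -0.0]
ft_force: [-0.6, 0.0, -0.1]
gripper_width: 0.0489
grip_force: 0.0
```

Call:
arm_command(
  series=[-1,0,0,-0.005,0,0,0,-1,0,0,-0.015,0,0,0,-1,0,0,-0.025,0,0,0,-1,0,0,-0.03,0,0,0,-1,0,0,-0.025,0,0,0],
)

```text
time_s: 11.15
ee_pos: [0.5838, 0.0124, 0.2546]
tcp_rot: [0.198, 0.98, 0.0, 0.0]
ft_force: [0.9, -0.4, 0.5]
gripper_width: 0.0815
grip_force: 0.0
```

```bash
python3 d.py "[.6404,.2566,.15]"
```

```text
t 11.15 pos [0.5838 0.0124 0.2546] w 0.0815 grip 0.0 F [ 0.86 -0.36  0.52]
tool delta [0.0425 0.247  0.1046] axes [[-0.9219, 0.3874, 0.0003], [0.3874, 0.9219, -0.0], [-0.0003, 0.0001, -1.0]] j [-0.17  0.46  1.53  0.    1.15 -1.34]
```

Call:
arm_command(
  series=[-1,0.004,0.023,0,0,0,0,-1,0.0065,0.038,0,0,0,0,-1,0.0065,0.038,0,0,0,0,-1,0.0065,0.038,0,0,0,0,-1,0.0065,0.038,0,0,0,0],
)

```text
time_s: 11.57
ee_pos: [0.624, 0.1869, 0.2534]
tcp_rot: [0.198, 0.98, 0.0, 0.0]
ft_force: [0.6, -0.5, 0.5]
gripper_width: 0.0868
grip_force: 0.0
```

Call:
arm_command(
  series=[-1,0.006,0.033,0.008,0,0,0,-1,0.004,0.024,0.02,0,0,0,-1,0.0025,0.015,0.03,0,0,0,-1,0,0,0.03,0,0,0,-1,0,0,0.016,0,0,0],
)

```text
time_s: 11.98
ee_pos: [0.6382, 0.2578, 0.1453]
tcp_rot: [0.196, 0.981, -0.001, -0.002]
ft_force: [-1.5, -0.7, -0.2]
gripper_width: 0.0872
grip_force: 0.0
```

Call:
arm_command(
  series=[-1,0,0,0,0,0,0,-1,0,0,0,0,0,0,-1,0,0,0,0,0,0,-1,0,0,0,0,0,0],
)

```text
time_s: 12.32
ee_pos: [0.6417, 0.2566, 0.1513]
tcp_rot: [0.198, 0.98, 0.001, 0.002]
ft_force: [-0.4, -0.2, -0.0]
gripper_width: 0.0869
grip_force: 0.0
```

```bash
python3 d.py "[.6404,.2566,.042]"; python3 - <<'E'
from station import r
from h import *
C={n:r.camera(n) for n in("scene","top")}
f=lambda i,u,v,h,w:cv2.resize(i[v-h:v+h,u-w:u+w,::-1],None,fx=7,fy=7,interpolation=cv2.INTER_CUBIC)
cv2.imwrite("pics/g.png",np.hstack([f(C["scene"]["img"],327,198,25,25),f(C["top"]["img"],303,200,25,25)]))
cv2.imwrite("pics/gs.png",C["scene"]["img"][:,:,::-1])
E
```

```text
t 12.3167 pos [0.6417 0.2566 0.1513] w 0.0869 grip 0.0 F [-0.36 -0.18 -0.01]
tool delta [ 0.0016 -0.0008  0.1093] axes [[-0.9217, 0.3878, 0.004], [0.3878, 0.9217, 0.0009], [-0.0034, 0.0024, -1.0]] j [ 0.22  0.72  1.34  0.    1.08 -0.95]
```

View pics/g.png

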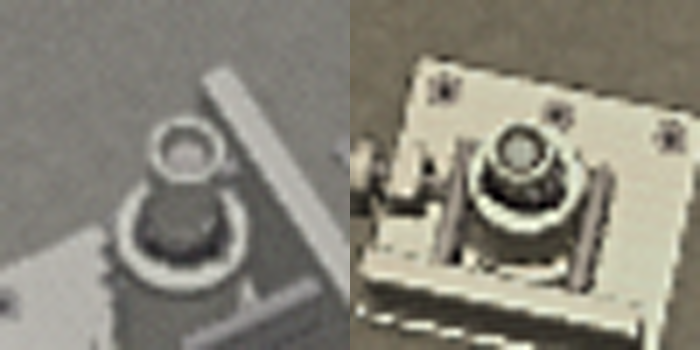

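The guard stands over the nose, its rim at crop (187,150) and (520,150), with the nose tip inside it. Now down to the cap.

Call:
arm_command(
  series=[-1,0,0,0.015,0,0,0,-1,0,0,0.028,0,0,0,-1,0,0,0.028,0,0,0,-1,0,0,0.02,0,0,0,-1,0,0,0.01,0,0,0],
)

```text
time_s: 12.83
ee_pos: [0.6391, 0.256, 0.0461]
tcp_rot: [0.198, 0.98, -0.001, -0.001]
ft_force: [-0.5, -0.6, -0.0]
gripper_width: 0.0872
grip_force: 0.0
```

Call:
arm_command(
  series=[-1,0,0,0.004,0,0,0,-1,0,0,0,0,0,0,-1,0,0,0,0,0,0,-1,0,0,0,0,0,0,-1,0,0,0,0,0,0],
)

```text
time_s: 13.25
ee_pos: [0.6414, 0.2569, 0.0457]
tcp_rot: [0.198, 0.98, 0.001, 0.001]
ft_force: [-0.4, 0.7, 0.1]
gripper_width: 0.0866
grip_force: 0.0
```

Call:
arm_command(
  series=[-1,0,0,0,0,0,0,-1,0,0,0,0,0,0,-1,0,0,0,0,0,0],
)

```text
time_s: 13.5
ee_pos: [0.6405, 0.2567, 0.0445]
tcp_rot: [0.198, 0.98, 0.0, 0.0]
ft_force: [0.5, 0.2, 0.8]
gripper_width: 0.0871
grip_force: 0.0
```

```bash
python3 d.py "[.6404,.2566,.042]"
```

```text
t 13.5 pos [0.6405 0.2567 0.0445] w 0.0871 grip 0.0 F [0.49 0.2  0.8 ]
tool delta [ 0.     -0.0001  0.0025] axes [[-0.9219, 0.3873, 0.0008], [0.3873, 0.9219, 0.0002], [-0.0006, 0.0004, -1.0]] j [ 0.22  0.86  1.38 -0.    0.9  -0.95]
```

Call:
arm_command(
  series=[-1,0,0,0.0045,0,0,0,1,0,0,0,0,0,0,1,0,0,0,0,0,0,1,0,0,0,0,0,0,1,0,0,0,0,0,0],
  newtons=50,
)

```text
time_s: 13.92
ee_pos: [0.6402, 0.2566, 0.0393]
tcp_rot: [0.198, 0.98, -0.0, -0.0]
ft_force: [-0.4, -0.5, 0.3]
gripper_width: 0.068
grip_force: 0.0
```

Call:
arm_command(
  series=[1,0,0,0,0,0,0,1,0,0,0,0,0,0,1,0,0,0,0,0,0,1,0,0,0,0,0,0,1,0,0,0,0,0,0],
)

```text
time_s: 14.33
ee_pos: [0.6403, 0.2566, 0.0395]
tcp_rot: [0.198, 0.98, 0.0, 0.0]
ft_force: [0.6, 0.3, -0.3]
gripper_width: 0.0432
grip_force: 50.0
```

```bash
python3 d.py "[.5837,.0124,.22]"
```

```text
t 14.3333 pos [0.6403 0.2566 0.0395] w 0.0432 grip 49.99986824546795 F [ 0.65  0.3  -0.3 ]
tool delta [-0.0424 -0.247  -0.1805] axes [[-0.9219, 0.3874, 0.0001], [0.3874, 0.9219, 0.0], [-0.0001, 0.0, -1.0]] j [ 0.22  0.87  1.38 -0.    0.89 -0.95]
```

Call:
arm_command(
  series=[1,0,0,-0.01,0,0,0,1,0,0,-0.025,0,0,0,1,0,0,-0.035,0,0,0,1,0,0,-0.036,0,0,0,1,0,0,-0.036,0,0,0],
)

```text
time_s: 14.75
ee_pos: [0.6398, 0.2565, 0.1832]
tcp_rot: [0.198, 0.98, -0.0, -0.0]
ft_force: [0.6, 0.1, -1.3]
gripper_width: 0.0432
grip_force: 50.0
```

Call:
arm_command(
  series=[1,0,0,-0.025,0,0,0,1,-0.002,-0.015,-0.014,0,0,0,1,-0.0045,-0.025,0,0,0,0,1,-0.006,-0.035,0,0,0,0,1,-0.006,-0.035,0,0,0,0],
)

```text
time_s: 15.17
ee_pos: [0.6144, 0.1477, 0.2219]
tcp_rot: [0.197, 0.98, 0.0, 0.001]
ft_force: [0.2, -1.0, -0.4]
gripper_width: 0.0432
grip_force: 50.0
```

Call:
arm_command(
  series=[1,-0.006,-0.035,0,0,0,0,1,-0.006,-0.033,0,0,0,0,1,-0.005,-0.028,0,0,0,0,1,-0.004,-0.022,0,0,0,0,1,-0.002,-0.013,0,0,0,0],
)

```text
time_s: 15.58
ee_pos: [0.5846, 0.0158, 0.2213]
tcp_rot: [0.199, 0.98, -0.0, 0.0]
ft_force: [0.1, 0.8, -0.6]
gripper_width: 0.0428
grip_force: 50.0
```

Call:
arm_command(
  series=[1,-0.001,-0.006,0,0,0,0,1,0,0,0,0,0,0,1,0,0,0,0,0,0,1,0,0,0,0,0,0,1,0,0,0,0,0,0],
)

```text
time_s: 16.0
ee_pos: [0.584, 0.0137, 0.2204]
tcp_rot: [0.197, 0.98, 0.0, 0.0]
ft_force: [0.4, -0.3, -0.3]
gripper_width: 0.0434
grip_force: 50.0
```

```bash
python3 d.py "[.5837,.0124,.22]"
```

```text
t 16.0 pos [0.584  0.0137 0.2204] w 0.0434 grip 49.99997937105945 F [ 0.4  -0.33 -0.33]
tool delta [-0.0003 -0.0013  0.0004] axes [[-0.9226, 0.3858, 0.0001], [0.3858, 0.9226, 0.0004], [0.0001, 0.0004, -1.0]] j [-0.17  0.5   1.57  0.    1.07 -1.34]
```

Call:
arm_command(
  series=[1,0,0,0.003,0,0,0,1,0,0,0.005,0,0,0,1,0,0,0.005,0,0,0,1,0,0,0.005,0,0,0,1,0,0,0.005,0,0,0],
)

```text
time_s: 16.42
ee_pos: [0.5835, 0.0126, 0.1966]
tcp_rot: [0.198, 0.98, 0.0, -0.0]
ft_force: [0.2, 0.5, -0.4]
gripper_width: 0.043
grip_force: 50.0
```

```bash
python3 d.py "[.5837,.0124,.166]"
```

```text
t 16.4167 pos [0.5835 0.0126 0.1966] w 0.043 grip 49.99991522046912 F [ 0.19  0.52 -0.36]
tool delta [-0.0002 -0.0001  0.0306] axes [[-0.922, 0.3873, -0.0007], [0.3873, 0.922, 0.0002], [0.0008, -0.0001, -1.0]] j [-0.17  0.54  1.59  0.    1.02 -1.34]
```

Call:
arm_command(
  series=[1,0,0,0.007,0,0,0,1,0,0,0.007,0,0,0,1,0,0,0.007,0,0,0,1,0,0,0.005,0,0,0,1,0,0,0.003,0,0,0],
)

```text
time_s: 16.83
ee_pos: [0.5833, 0.0124, 0.1673]
tcp_rot: [0.198, 0.98, -0.0, -0.001]
ft_force: [0.1, -0.3, -0.1]
gripper_width: 0.0431
grip_force: 50.0
```

Call:
arm_command(
  series=[1,0,0,0,0,0,0,1,0,0,0,0,0,0,1,0,0,0,0,0,0],
)

```text
time_s: 17.08
ee_pos: [0.5841, 0.0124, 0.1687]
tcp_rot: [0.198, 0.98, 0.0, 0.0]
ft_force: [0.5, -0.1, -1.2]
gripper_width: 0.0434
grip_force: 50.0
```

```bash
python3 d.py "[.5837,.0124,.1605]"
```

```text
t 17.0833 pos [0.5841 0.0124 0.1687] w 0.0434 grip 49.999891748302616 F [ 0.48 -0.13 -1.23]
tool delta [ 0.0004 -0.0001  0.0082] axes [[-0.9219, 0.3874, 0.0008], [0.3874, 0.9219, -0.0001], [-0.0007, 0.0002, -1.0]] j [-0.17  0.57  1.61  0.    0.96 -1.34]
```

Call:
arm_command(
  series=[1,0,0,0.002,0,0,0,1,0,0,0.002,0,0,0,1,0,0,0.002,0,0,0,1,0,0,0.002,0,0,0,1,0,0,0,0,0,0],
)

```text
time_s: 17.5
ee_pos: [0.5834, 0.0124, 0.16]
tcp_rot: [0.198, 0.98, -0.0, -0.0]
ft_force: [-0.3, 0.3, -0.0]
gripper_width: 0.0433
grip_force: 50.0
```

```bash
python3 d.py "[.5837,.0124,.1595]"
```

```text
t 17.5 pos [0.5834 0.0124 0.16  ] w 0.0433 grip 49.99983287012583 F [-0.29  0.33 -0.05]
tool delta [-0.0002  0.0001  0.0005] axes [[-0.9219, 0.3874, -0.0008], [0.3874, 0.9219, 0.0001], [0.0008, -0.0002, -1.0]] j [-0.17  0.59  1.62 -0.    0.94 -1.34]
```

Rim at about 120.5 mm, over the neck with no side force. Pressing through the click now.

Call:
arm_command(
  series=[1,0,0,0.001,0,0,0,1,0,0,0.001,0,0,0,1,0,0,0.001,0,0,0,1,0,0,0,0,0,0],
  newtons=60,
)

```text
time_s: 17.83
ee_pos: [0.5839, 0.0125, 0.1577]
tcp_rot: [0.198, 0.98, 0.0, 0.0]
ft_force: [-0.0, -0.2, 1.3]
gripper_width: 0.0432
grip_force: 60.0
```

```bash
python3 d.py "[.5837,.0124,.1495]"
```

```text
t 17.8333 pos [0.5839 0.0125 0.1577] w 0.0432 grip 60.00033853088098 F [-0.04 -0.21  1.28]
tool delta [ 0.0001 -0.0001  0.0082] axes [[-0.9219, 0.3873, 0.0004], [0.3873, 0.9219, 0.0], [-0.0003, 0.0002, -1.0]] j [-0.17  0.59  1.62  0.    0.93 -1.34]
```

Call:
arm_command(
  series=[1,0,0,0.0015,0,0,0,1,0,0,0.0015,0,0,0,1,0,0,0.001,0,0,0],
)

```text
time_s: 18.08
ee_pos: [0.5845, 0.0123, 0.1558]
tcp_rot: [0.197, 0.98, -0.0, 0.001]
ft_force: [-2.8, 0.2, 15.2]
gripper_width: 0.043
grip_force: 60.0
```

Call:
arm_command(
  series=[1,0,0,0.0015,0,0,0,1,0,0,0.0015,0,0,0,1,0,0,0,0,0,0],
)

```text
time_s: 18.33
ee_pos: [0.5834, 0.0124, 0.1498]
tcp_rot: [0.198, 0.98, -0.0, -0.0]
ft_force: [-0.6, 0.1, -0.4]
gripper_width: 0.0431
grip_force: 60.0
```

```bash
python3 d.py "[.5837,.0124,.1495]"
```

```text
t 18.3333 pos [0.5834 0.0124 0.1498] w 0.0431 grip 59.99976853330736 F [-0.61  0.09 -0.4 ]
tool delta [-0.0003  0.0001  0.0003] axes [[-0.9219, 0.3873, -0.0009], [0.3873, 0.9219, 0.0001], [0.0008, -0.0003, -1.0]] j [-0.17  0.6   1.63 -0.    0.92 -1.34]
```

Clicked: 15 N, then zero. Now pressing home.

Call:
arm_command(
  series=[1,0,0,0.001,0,0,0,1,0,0,0.001,0,0,0,1,0,0,0.001,0,0,0,1,0,0,0,0,0,0,1,0,0,0,0,0,0],
)

```text
time_s: 18.75
ee_pos: [0.5836, 0.0124, 0.1494]
tcp_rot: [0.197, 0.98, -0.0, 0.0]
ft_force: [-4.4, 0.6, 13.3]
gripper_width: 0.0428
grip_force: 60.0
```

```bash
python3 d.py "[.5837,.0124,.1495]"
```

```text
t 18.75 pos [0.5836 0.0124 0.1494] w 0.0428 grip 60.00402447334636 F [-4.43  0.63 13.35]
tool delta [-0.      0.0001 -0.0001] axes [[-0.922, 0.3872, 0.0001], [0.3872, 0.922, -0.0003], [-0.0002, -0.0002, -1.0]] j [-0.17  0.6   1.63 -0.    0.91 -1.34]
```

Call:
arm_command(
  series=[1,0,0,0.001,0,0,0,1,0,0,0.0005,0,0,0,1,0,0,0,0,0,0,1,0,0,0,0,0,0,1,0,0,0,0,0,0],
)

```text
time_s: 19.17
ee_pos: [0.5836, 0.0123, 0.1493]
tcp_rot: [0.197, 0.98, -0.0, 0.0]
ft_force: [-6.4, 1.5, 21.7]
gripper_width: 0.0431
grip_force: 60.0
```

Call:
arm_command(
  series=[1,0,0,0,0,0,0,1,0,0,0,0,0,0,1,0,0,0,0,0,0,1,0,0,0,0,0,0,1,0,0,0,0,0,0],
)

```text
time_s: 19.58
ee_pos: [0.5836, 0.0124, 0.1493]
tcp_rot: [0.197, 0.98, -0.0, 0.0]
ft_force: [-7.0, 0.5, 21.0]
gripper_width: 0.0428
grip_force: 60.0
```

```bash
python3 d.py "[.5837,.0124,.1495]"; python3 - <<'E'
from station import r
import cv2
cv2.imwrite("pics/end.png",cv2.resize(r.camera("scene")["img"][120:260,240:420,::-1],None,fx=4,fy=4,interpolation=cv2.INTER_CUBIC))
E
```

```text
t 19.5833 pos [0.5836 0.0124 0.1493] w 0.0428 grip 60.00636262760963 F [-6.96  0.52 20.96]
tool delta [-0.      0.     -0.0002] axes [[-0.922, 0.3871, 0.0007], [0.3871, 0.922, -0.0005], [-0.0008, -0.0002, -1.0]] j [-0.17  0.6   1.63 -0.    0.91 -1.34]
```

View pics/end.png

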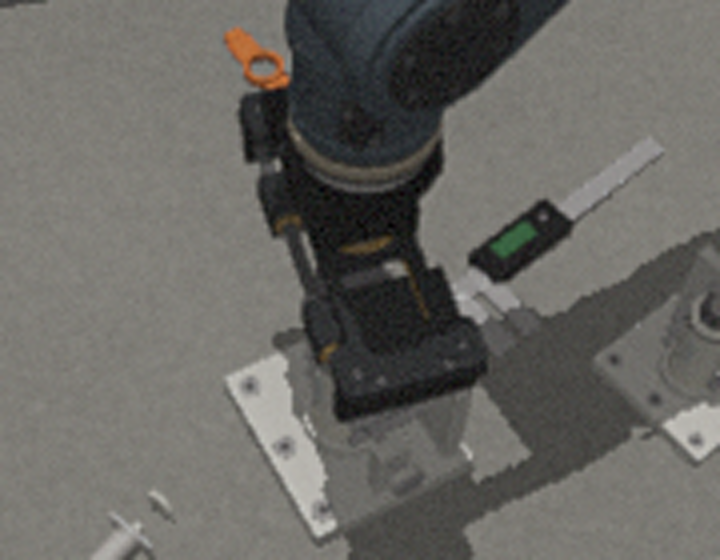

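The gripper stands over the injector at crop (400,380) and covers the cap. The neighbouring parts in view haven't moved. It holds a steady 21 N at home height, so I'm handing in.

```bash
python3 -c "
from station import r
print(r.hand_in())"
```

```text
the job is handed in; nothing more can be done
None
```

The guard is down on the neck, the cap clicked and went down to its home height, and I handed in with the arm still pressing it at about 21 N. The hand-in returned no verdict, and the gripper hid the cap in the last picture, so the seating is judged from height and force alone.

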